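# Hold the collar's set screw on the spindle flat

## Task

Feel for the milled flat at the top of the upright shaft with the fingers, gripping the shaft on that flat, and turn the shaft until the flat faces the hex driver lying in its rest. Then let go, take the collar with the set screw from the rack, lower it over the shaft with the screw on the flat's side to half-way down the flat, and draw it lightly sideways so that the screw's point bears on the flat. Finish while holding it there, level and off everything below, ready for the screw to be tightened, and leave the plain rings and everything else on the bench where they are.

Things in the scene. Friction and masses are not known exactly. Their poses are not given: they have to be found in the camera images.
- stand: Fixed green cast bearing stand: base plate 130 x 110 x 16 mm, round housing (34 mm radius at the top) up to 80 mm above the table; place and yaw vary. Origin on the table, on the shaft's vertical axis; z up, x from the shaft along the hex driver, whose rest is part of the stand.
- driver_tip (a point): Tip of the fixed level hex driver, 127.5 mm above the table, 105 mm from the shaft's axis and aimed at it. Rest posts stand 140 to 195 mm from the axis, the wooden handle 210 to 300 mm.
- spindle (a joint): The upright steel shaft in the stand turns about its vertical axis (radians, anticlockwise from above positive, stays where it is left; about 0.1 N m of drag). 0 = the flat faces the hex driver (along the stand's +x); it starts at +0.5 to +1.5.
- shaft_end: End of the upright shaft: round, 25 mm in diameter, 80 to 155 mm above the table; from 100 mm up one side is milled flat, 7.5 mm from the axis (D section from above). Jaws closing square on the flat and the side opposite stand 20 mm apart, across the round about 25 mm. Origin on the shaft's axis at table height; x points out of the flat and turns with the shaft; z up.
- flat_face: The milled flat itself (20 x 55 mm face, square to its own x axis, 100 to 155 mm above the table). Same origin and axes as the shaft end.
- flat_mid (a point): Point on the shaft's axis half-way up the flat, 127.5 mm above the table; x axis points out of the flat.
- collar_center (a point): Centre, half-way up, of the loose steel shaft collar on the rack: ring 46 mm outside, 30 mm bore, 28 mm high, about 0.2 kg; of the three like rings the only one with a set screw. x points outward along the set screw (at the start within 0.95 rad of world +x), z up.
- set_screw: The collar's set screw, fixed half-way up along the collar's x axis: dark head 14 mm in diameter, out to 36 mm from the collar's axis; 6 mm thick point standing 6 mm into the bore, to 9 mm from the axis, so the collar passes only with the screw over the flat; centred, the point clears the flat by 1.5 mm. Origin on the collar's axis, half-way up; x outward along the screw.
- rack: Fixed low wooden board 90 x 320 mm, top 20 mm above the table, on which the three rings stand in a row 100 mm apart in any order. Origin at table height under its middle; the row runs along its y axis.
- spacer_a: Plain loose steel ring of the collar's size (46 mm outside, 30 mm bore, 28 mm high) without a screw, on the rack. Origin at the centre of its underside.
- spacer_b: Another plain ring like spacer_a, on the rack. Origin at the centre of its underside.
- wrench: Loose wrench lying on the table, a bystander.
- brush: Loose brush lying on the table, a bystander.
- grease_tin: Loose closed tin, 70 mm in diameter and 70 mm high, a bystander. Origin under its centre.
- offcut: Loose steel offcut 70 x 30 x 25 mm, a bystander. Origin under its centre.
Things that resemble listed ones, but are neither listed nor needed, are in the scene too. Leave any orange or purple look-alike of the part that bears collar_center alone.

How it is judged:
By the outcome, as a careful person would: the job done as asked, in the order asked, and still so for the second after the job is handed in, while the arm keeps its last pose, push and grip.
It also fails if it takes over 58 s, if anything falls off the work surface, if the arm or the gripper's body presses on something with over 40 N, if the wrist force passes 120 N, or if a joint passes its speed limit or range.

## Robot

A 6-joint arm with a two-finger parallel gripper is mounted at the origin on the work surface. World frame = base frame: x ahead of the robot, y to its left, z up, the work surface at z = 0. Lengths are in mm, angles in rad, forces in N, time in s.
With the tool pointing down it reaches from about 300 to 775 mm from the base axis. Payload 14.6 kg.
Tool frame: the origin (TCP) lies where the fingers leave the gripper's body, on its centre line; the fingertips stand bot.tip_extent ahead of it and the grasp point (between the pads) lies 78 mm ahead of it (bot.tip_extent is the distance from the TCP to the fingertips, in mm); z points along the fingers, y is the direction in which the jaws open and shut (so a half turn about z gives the same grasp; the last joint's range is limited). The gripper opens to 94 mm and grips with 3 to 60 N. Pads are 16 mm wide; open, the fingers measure 119 mm over their backs; the gripper's body (75 mm by 177 mm) begins 78 mm behind the grasp point.
Start: joints at [1.117, 0.3, 1.521, -0, 1.321, -0.067], TCP at [207.472, 509.358, 302.646] pointing down, gripper open.
Joint ranges: [-3.03, 3.03], [-0.79, 2.21], [0.23, 2.52], [-1.04, 4.18], [0, 3.07], [-2.55, 2.55]. Speed limits (rad/s): [2.22, 2.22, 2.57, 3.14, 3.14, 3.14].

## Interface

Orientations are given as a unit quaternion [w, x, y, z].
In Python, from rig import bot, snapshot, hand_in gives the robot as it stands. The module is installed in compiled form; this text tells all that it offers.
- The arm moves only by the tool drive_tool, never from a script. Its argument "rows" is a list that holds one entry, the list of rows, each a list of 7 numbers: the gripper command: -1 is fully open, 1 is shut, values between are in proportion, then the shift along the tool's x, y, z in cm, then the turn, a rotation vector about the tool's x, y, z in rad. In form: [[[claw, dx, dy, dz, rx, ry, rz], ...]]. A call has 1 to 12 rows; each row shifts and turns the pose as measured when the row begins, along the tool's axes as they then stand; what a row does not reach is not made up. A row lasts 1/8 s, in which the tool goes at most 62.5 mm and 10.7 degrees, less where a joint would pass 70% of its speed; a pose out of reach is approached as far as the arm can. A call is refused whole if a number of a shift passes 6.25 or a number of a turn 0.188, either way. A call with a gripper value outside its range is refused whole. The fingers move at their own pace and stop on an object; the grip force is fixed at half the most. Time passes only in rows, so rows that do not move let the fingers close. It gives the time, the measured TCP pose, the force and the opening at its end, in the units of the state.
- bot.get_obs(): the state, without advancing time (a new reading comes with each control period).
- snapshot(name): name is "side" or "top"; returns a dict with "frame" (420x560x3 uint8, red, green, blue), "camera_matrix" (3x3 intrinsics, pixels), "rvec" (rotation vector, rad) and "tvec" (3), from world to camera coordinates, as OpenCV has them. Camera axes: x right, y down, z forward; pixel columns grow to the right and rows downward; lengths in mm; the calibration is good to about 2 mm. A picture is of the moment at which its call begins. There is no depth.
- hand_in(): hands the job in, once; it reports no verdict.
The state is a dict: "time": time; "q": joint angles; "dq": joint speeds; "joint_efforts": joint torques, N m; "tool_pos": TCP position; "tool_rot": TCP orientation; "wrist_force": force on the tool from outside, world axes, zero at the start; "torque": the same for the moment, N m; "opening": opening from 0.0 (shut) to 1.0 (fully open).
Only numpy, scipy, OpenCV 4.12 (cv2) and the standard library are available. Lean on these libraries where they do the work, as an engineer would, in place of code of your own. Each camera call takes 0.05 s, during which the arm holds its last target.

## Working session

There is one attempt and no reset: what is moved stays moved. The work goes in short steps, Python scripts to look and compute and a tool call to move; the robot and the scene stay as the last step left them, time stands still between calls to the robot, and variables do not carry over. Pictures are saved under pics/ and viewed, and the job is handed in when it is done.

Besides the shell and the picture viewer there is one more tool, called after "Emit:" as name(argument=value, ...) on one line, values as JSON. drive_tool: Moves the arm, as the interface text tells. Its arguments: {"type":"object","properties":{"rows":{"type":"array","items":{"type":"array","items":{"type":"array","items":{"type":"number"}}}}},"required":["rows"]}

```bash
mkdir -p pics; cat > h.py <<'E'
import numpy as np, cv2
from rig import bot, snapshot
def snap(name, save):
    s=snapshot(name); cv2.imwrite('pics/'+save+'.png', s['frame'][:,:,::-1]); np.savez('pics/'+save+'.npz',**{k:np.array(v) for k,v in s.items()}); return s
def load(save): return dict(np.load('pics/'+save+'.npz'))
def ray(s,px):
    K=s['camera_matrix'];R=cv2.Rodrigues(s['rvec'])[0];t=np.ravel(s['tvec'])
    d=R.T@np.linalg.inv(K)@np.array([px[0],px[1],1.]); return -R.T@t,d
def at_z(s,px,z):
    o,d=ray(s,px); return o+d*(z-o[2])/d[2]
def proj(s,P): return cv2.projectPoints(np.array(P,float).reshape(-1,3),s['rvec'],s['tvec'],s['camera_matrix'],None)[0].reshape(-1,2)
def crop(s,x0,y0,x1,y1,k,name):
    c=s['frame'][y0:y1,x0:x1,::-1]; cv2.imwrite('pics/'+name+'.png',cv2.resize(c,None,fx=k,fy=k,interpolation=cv2.INTER_CUBIC))
E
python3 - <<'E'
from h import *
a=snap('top','top0'); b=snap('side','side0')
for s in(a,b): print(s['camera_matrix'],-cv2.Rodrigues(s['rvec'])[0].T@np.ravel(s['tvec']))
o=bot.get_obs();print(bot.tip_extent,o)
E
```

```text
[[453.19284703   0.         285.30137863]
 [  0.         453.19284703 211.60009537]
 [  0.           0.           1.        ]] [ 431.68925304  -57.76531406 1423.05269484]
[[383.05007406   0.         278.60866317]
 [  0.         383.05007406 203.29516833]
 [  0.           0.           1.        ]] [343.36187183 533.99302084 803.53883175]
97.19999999999999 {'time': 0.1, 'q': array([ 1.11743141e+00,  3.00389870e-01,  1.52153409e+00, -1.03771295e-05,
        1.32063748e+00, -6.65870790e-02]), 'dq': array([ 0.00054087, -0.00024902, -0.00252897, -0.00126172,  0.00107488,
       -0.00094281]), 'joint_efforts': array([ 6.16641664e-04, -5.32649338e+01, -3.53279793e+01,  7.09325960e-02,
        2.34852458e-02, -4.61851059e-06]), 'tool_pos': array([207.40351994, 509.25366256, 302.15070283]), 'tool_rot': array([-1.19659500e-04,  1.92184452e-01,  9.81358702e-01, -4.69408537e-04]), 'wrist_force': array([-0.6234325 , -0.76021598,  0.20028463]), 'torque': array([-0.05087925,  0.01455604,  0.05596846]), 'opening': 0.9978046074342666}
```

View pics/top0.png

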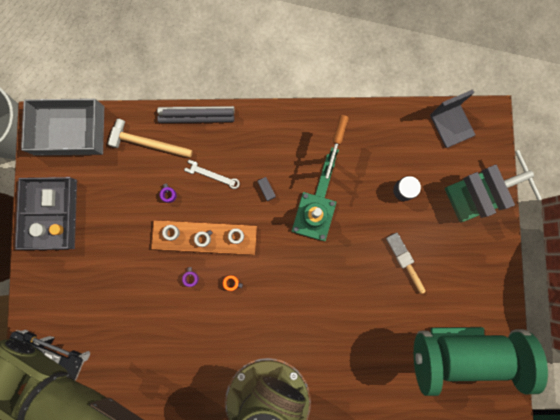

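View pics/side0.png

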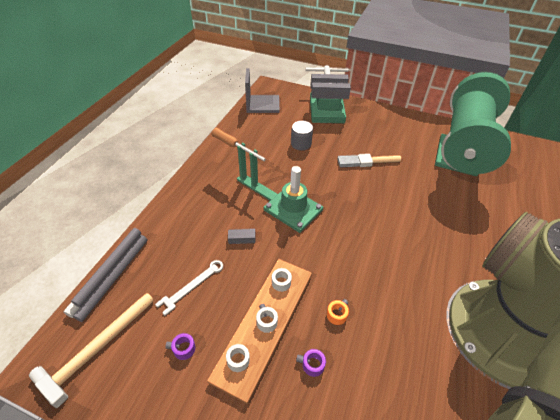

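```bash
python3 - <<'E'
from h import *
a=load('top0');b=load('side0')
crop(a,145,210,265,260,6,'c1'); crop(a,280,110,360,250,4,'c2')
crop(b,205,255,320,400,4,'c3'); crop(b,205,120,330,235,6,'c4')
E
```

```text
(no output)
```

View pics/c1.png

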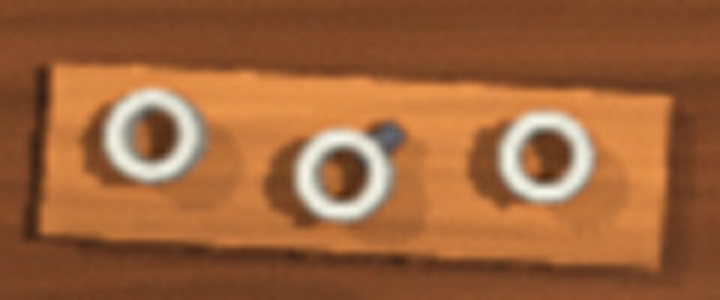

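View pics/c2.png

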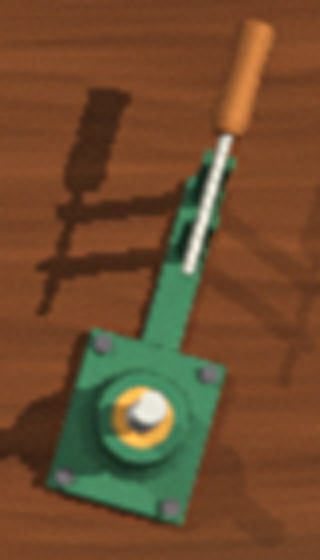

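View pics/c3.png

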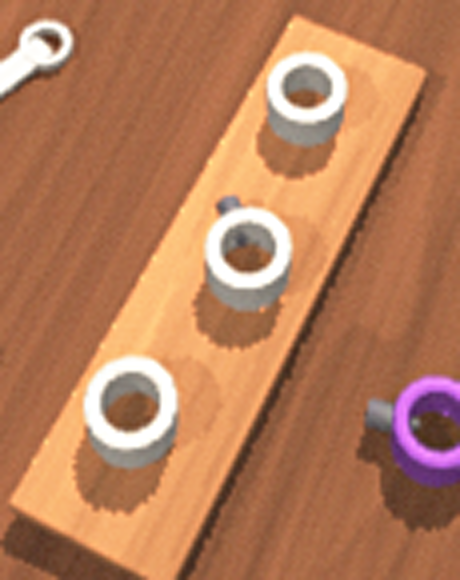

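View pics/c4.png

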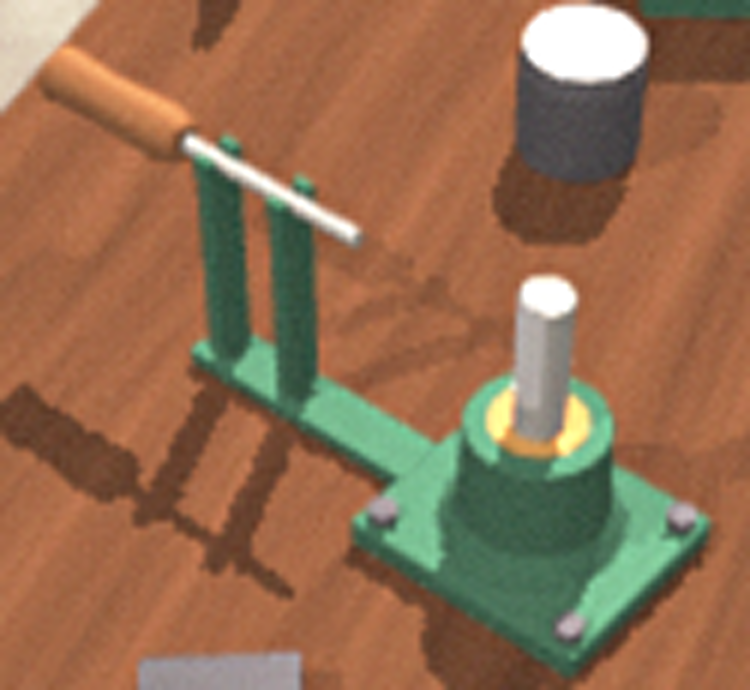

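```bash
cat > m.py <<'E'
from h import *
def masks(s):
    hsv=cv2.cvtColor(s['frame'],cv2.COLOR_RGB2HSV); return hsv
def tri(sa,pa,sb,pb):
    o1,d1=ray(sa,pa);o2,d2=ray(sb,pb)
    d1/=np.linalg.norm(d1);d2/=np.linalg.norm(d2)
    A=np.stack([d1,-d2],1);x=np.linalg.lstsq(A,o2-o1,rcond=None)[0]
    p,q=o1+d1*x[0],o2+d2*x[1]; return (p+q)/2,np.linalg.norm(p-q)
E
python3 - <<'E'
from m import *
for n in('top0','side0'):
    s=load(n);f=s['frame'].astype(int);hsv=cv2.cvtColor(s['frame'],cv2.COLOR_RGB2HSV)
    m=((hsv[...,1]<40)&(hsv[...,2]>180)).astype(np.uint8)
    k,l,st,c=cv2.connectedComponentsWithStats(m)
    for i in range(1,k):
        if st[i,4]>8 : 
            r=cv2.minAreaRect(np.argwhere(l==i)[:,::-1].astype(np.float32))
            if (150<c[i][0]<420 and 110<c[i][1]<400): print(n,st[i],c[i].round(1),[np.round(v,1) for v in r])
s=load('top0');h=cv2.cvtColor(s['frame'],cv2.COLOR_RGB2GRAY)
print(h[206:222,306:326])
s=load('side0');h=cv2.cvtColor(s['frame'],cv2.COLOR_RGB2GRAY)
print(h[162:198,286:306])
E
```

```text
top0 [326 144  12  34  70] [331.3 160.7] [array([331.4, 160.5]), array([ 1.9, 34.8]), np.float64(15.9)]
top0 [185 160  54  28 296] [210.9 174.2] [array([212.5, 174.1]), array([55.3, 11.1]), np.float64(19.7)]
top0 [399 177  21  21 356] [409.2 186.7] [array([409., 187.]), array([20., 20.]), np.float64(90.0)]
top0 [313 208   8   8  46] [317.  211.6] [array([317.3, 211.8]), array([5.7, 7.8]), np.float64(45.0)]
top0 [163 225  15  15  99] [169.8 232.3] [array([169.7, 232.1]), array([13.9, 13.9]), np.float64(26.6)]
top0 [229 229  15  14  91] [235.5 235.9] [array([236. , 235.5]), array([13., 14.]), np.float64(90.0)]
top0 [195 232  15  14  90] [201.6 238.7] [array([202. , 238.5]), array([13., 14.]), np.float64(90.0)]
top0 [398 252  15  15 140] [405.1 258.9] [array([405.1, 259.2]), array([12.1, 11.6]), np.float64(63.4)]
top0 [290 373   7   7  38] [293.3 375.8] [array([293., 376.]), array([6., 6.]), np.float64(90.0)]
side0 [186 117  15  12  74] [192.6 123.2] [array([193.6, 124.5]), array([13.5, 11.1]), np.float64(31.0)]
side0 [292 121  21  13 207] [302.  126.8] [array([302., 127.]), array([12.,
[... 4885 characters left out ...]
 229 175
  149 158]
 [226 241 241 240 175 132 147 143 145 139 135 123 130 216 233 233 236 184
  155 173]
 [221 242 244 200 148 142 144 150 141 137 132 119 135 226 235 236 235 197
  170 173]
 [186 238 239 179 157 156 152 151 145 142 128 135 198 243 243 239 222 182
  171 173]
 [169 190 172 158 160 161 161 153 155 141 133 170 244 244 240 223 182 166
  172 177]
 [169 168 129 134 152 162 165 163 165 156 158 172 242 242 218 175 166 174
  177 173]
 [178 172 109 101 124 144 154 154 156 159 153 150 205 229 186 168 173 173
  171 137]
 [159 166 111  99  95 102 101 110 116 117 113 123 170 175 178 167 173 166
  125  78]
 [113 104 101 101  96 100  99 100  97  97 105 167 176 172 168 167 158 122
   81  62]]
```

```bash
python3 - <<'E'
from m import *
a=load('top0');b=load('side0')
print('tri top', tri(a,(317,211.6),b,(295.8,169.3)))
print('top@155',at_z(a,(317,211.6),155),'side@155',at_z(b,(295.8,169.3),155))
# driver line ends: from minarea rects
def ends(r):
    (c,sz,ang)=r;pts=cv2.boxPoints(r);return pts
for n,s,box,win in(('top',a,(326,144,12,34),0),('side',b,(236,143,28,17),0)):
    hsv=cv2.cvtColor(s['frame'],cv2.COLOR_RGB2HSV)
    m=((hsv[...,1]<60)&(hsv[...,2]>150)); x,y,w,h=box
    ys,xs=np.nonzero(m[y-4:y+h+4,x-4:x+w+4]);xs+=x-4;ys+=y-4
    vx,vy,x0,y0=cv2.fitLine(np.stack([xs,ys],1).astype(np.float32),cv2.DIST_HUBER,0,.01,.01).ravel()
    t=(xs-x0)*vx+(ys-y0)*vy
    e=[np.array([x0+vx*k,y0+vy*k]) for k in(t.min()-.5,t.max()+.5)]
    P=[at_z(s,p,127.5+2.5) for p in e]
    d=P[1]-P[0];print(n,e,P,np.linalg.norm(d),np.arctan2(d[1],d[0]))
# flat edge in side
p,q=at_z(b,(291.3,170.2),155),at_z(b,(295.5,172.3),155)
print(p,q,np.linalg.norm(p-q),'normal?',np.arctan2(*(q-p)[[1,0]]))
# base corners bolts etc: green plate contour
for s in (a,):
    hsv=cv2.cvtColor(s['frame'],cv2.COLOR_RGB2HSV)
    for px in [(201.6,238.7),(169.8,232.3),(235.5,235.9)]: print('ring',at_z(a,px,48))
for px in [(266.4,316.6),(281,276.7),(237.1,355.6)]: print('ring side',at_z(b,px,48))
print(proj(b,[[440,100,48],[440,100,20]]))
E
```

```text
tri top (array([ 560.30693274, -148.97571827,  154.86449178]), np.float64(0.4971398828546033))
top@155 [ 560.05016241 -149.021905    155.        ] side@155 [ 560.5093483  -148.79699184  155.        ]
top [array([326.32848744, 178.32793176]), array([336.35209425, 143.29456157])] [array([ 658.84381304, -179.79185567,  130.        ]), array([ 761.78154141, -211.36023269,  130.        ])] 107.66957950093031 -0.29756889033727063
side [array([235.07411106, 142.61244509]), array([264.04947074, 159.17130655])] [array([ 763.22371818, -211.91908986,  130.        ]), array([ 660.92572479, -179.32953221,  130.        ])] 107.36367504930898 2.833183104609585
[ 569.72652327 -141.22517331  155.        ] [ 557.35674043 -138.11219661  155.        ] 12.755475350669675 normal? 2.8950524657010015
ring [493.11859211 194.78257741  48.        ]
ring [513.85718526 291.39808316  48.        ]
ring [500.19387991  92.01299897  48.        ]
ring side [493.8799286  194.41742495  48.        ]
ring side [501.54553779  92.35237918  48.        ]
ring side [514.63025291 291.42815433  48.        ]
[[305.36351568 288.64936248]
 [304.51324506 294.9504789 ]]
```

```bash
python3 - <<'E'
from m import *
b=load('side0');a=load('top0')
for ph in np.arange(.5,1.35,.1):
    ax=np.array([560.3,-148.9])+1.58*np.array([np.cos(ph),np.sin(ph)])
    f=lambda t:[ax[0]+12.5*np.cos(t),ax[1]+12.5*np.sin(t)]
    for z in(155,120): print(round(ph,2),z,proj(b,[[*f(ph+.927),z],[*f(ph-.927),z],[*f(1.88+1.57),z],[*f(1.88-1.57),z],[*ax,z]]).round(1).tolist())
E
```

```text
0.5 155 [[292.9, 172.2], [291.8, 166.9], [300.2, 169.7], [290.3, 169.0], [295.3, 169.3]]
0.5 120 [[292.2, 182.3], [291.2, 177.0], [299.4, 179.7], [289.8, 179.1], [294.6, 179.4]]
0.6 155 [[293.3, 172.4], [291.4, 167.1], [300.3, 169.7], [290.3, 169.1], [295.3, 169.4]]
0.6 120 [[292.7, 182.5], [290.9, 177.2], [299.4, 179.8], [289.8, 179.2], [294.6, 179.5]]
0.7 155 [[293.8, 172.6], [291.2, 167.4], [300.3, 169.7], [290.3, 169.1], [295.3, 169.4]]
0.7 120 [[293.2, 182.7], [290.6, 177.5], [299.5, 179.8], [289.8, 179.2], [294.6, 179.5]]
0.8 155 [[294.3, 172.8], [290.9, 167.8], [300.3, 169.8], [290.4, 169.1], [295.3, 169.5]]
0.8 120 [[293.7, 182.8], [290.4, 177.9], [299.5, 179.9], [289.8, 179.2], [294.6, 179.5]]
0.9 155 [[294.9, 172.9], [290.7, 168.1], [300.3, 169.8], [290.4, 169.2], [295.4, 169.5]]
0.9 120 [[294.2, 182.9], [290.2, 178.2], [299.5, 179.9], [289.8, 179.3], [294.7, 179.6]]
1.0 155 [[295.4, 172.9], [290.6, 168.4], [300.4, 169.9], [290.4, 169.2], [295.4, 169.5]]
1.0 120 [[294.7, 183.0], [290.1, 178.5], [299.6, 179.9], [289.9, 179.3], [294.7, 179.6]]
1.1 155 [[295.9, 173.0], [290.5, 168.8], [300.4, 169.9], [290.5, 169.3], [295.4, 169.6]]
1.1 120 [[295.2, 183.0], [290.0, 178.9], [299.6, 180.0], [289.9, 179.3], [294.7, 179.7]]
1.2 155 [[296.5, 173.0], [290.5, 169.2], [300.5, 169.9], [290.5, 169.3], [295.5, 169.6]]
1.2 120 [[295.8, 183.0], [290.0, 179.2], [299.6, 180.0], [289.9, 179.4], [294.8, 179.7]]
1.3 155 [[297.0, 172.9], [290.5, 169.5], [300.5, 170.0], [290.5, 169.3], [295.5, 169.6]]
1.3 120 [[296.3, 183.0], [290.0, 179.6], [299.7, 180.0], [290.0, 179.4], [294.8, 179.7]]
```

```bash
python3 - <<'E'
from h import *
b=load('side0');crop(b,283,160,311,200,14,'c5')
E
```

```text
(no output)
```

View pics/c5.png

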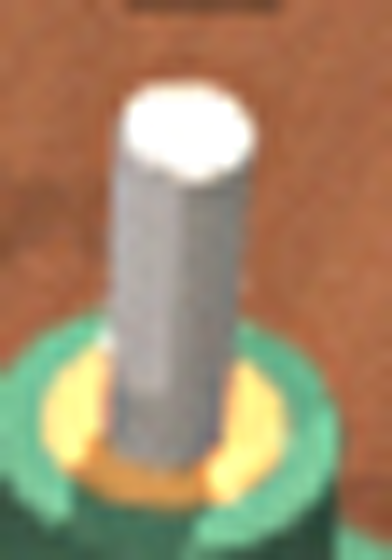

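```bash
cat > go.py <<'E'
import sys
from h import *
from scipy.spatial.transform import Rotation as Rot
def state():
    o=bot.get_obs();w,x,y,z=o['tool_rot'];R=Rot.from_quat([x,y,z,w]).as_matrix();return o,R
def delta(x,y,z,yaw):
    o,R=state()
    Y=np.array([np.cos(yaw),np.sin(yaw),0]);Z=np.array([0,0,-1.]);X=np.cross(Y,Z)
    Rt=np.stack([X,Y,Z],1)
    d=R.T@(np.array([x,y,z])-o['tool_pos'])/10
    rv=Rot.from_matrix(R.T@Rt).as_rotvec()
    print('t',round(o['time'],2),'pos',o['tool_pos'].round(2),'yaw',round(np.arctan2(R[1,1],R[0,1]),4),'tiltz',R[:,2].round(4),'F',o['wrist_force'].round(1),'T',o['torque'].round(2),'open_mm',round(o['opening']*94,2),'q',o['q'].round(2))
    print('delta cm',d.round(3),'rotvec',rv.round(4))
if __name__=='__main__': delta(*map(float,sys.argv[1:5]))
E
python3 go.py 561 -147.5 300 1.08
```

```text
t 0.1 pos [207.4  509.25 302.15] yaw 1.184 tiltz [-4.e-04 -9.e-04 -1.e+00] F [-0.6 -0.8  0.2] T [-0.05  0.01  0.06] open_mm 93.79 q [ 1.12  0.3   1.52 -0.    1.32 -0.07]
delta cm [-57.521 -47.486   0.258] rotvec [-0.001 -0.     0.104]
```

Emit:
drive_tool(rows=[[[-1,-4.7,-3.9,0,0,0,0],[-1,-4.7,-3.9,0,0,0,0],[-1,-4.7,-3.9,0,0,0,0],[-1,-4.7,-3.9,0,0,0,0],[-1,-4.7,-3.9,0,0,0,0],[-1,-4.7,-3.9,0,0,0,0],[-1,-4.7,-3.9,0,0,0,0],[-1,-4.7,-3.9,0,0,0,0],[-1,-4.7,-3.9,0,0,0,0],[-1,-4.7,-3.9,0,0,0,0],[-1,-4.7,-3.9,0,0,0,0],[-1,0,0,0,0,0,0.1]]])

```text
time: 1.6
tool_pos: [530.3, -99.3, 300.0]
tool_rot: [-0.001, 0.241, 0.971, -0.001]
wrist_force: [-0.4, 0.4, -1.2]
opening: 1.002
```

```bash
python3 go.py 561 -147.5 300 1.08
```

```text
t 1.6 pos [530.34 -99.27 300.01] yaw 1.0845 tiltz [-0.003  -0.0023 -1.    ] F [-0.4  0.4 -1.2] T [0.06 0.   0.05] open_mm 94.16 q [-0.25  0.28  1.55 -0.    1.31 -1.34]
delta cm [-4.964e+00 -2.831e+00  3.000e-03] rotvec [-0.0034 -0.0016  0.0045]
```

Emit:
drive_tool(rows=[[[-1,-4.0,-2.3,0,0,0,0],[-1,-0.95,-0.53,0,-0.0034,-0.0016,0.0045],[-1,0,0,0,0,0,0]]])

```text
time: 1.98
tool_pos: [561.3, -149.1, 298.7]
tool_rot: [-0.001, 0.244, 0.97, 0.0]
wrist_force: [-0.4, 0.5, -0.6]
opening: 1.001
```

```bash
python3 go.py 561 -147.5 300 1.08
```

```text
t 1.98 pos [ 561.33 -149.12  298.67] yaw 1.0773 tiltz [-0.0022  0.0011 -1.    ] F [-0.4  0.5 -0.6] T [-0.02 -0.01 -0.03] open_mm 94.06 q [-0.32  0.37  1.43  0.    1.34 -1.4 ]
delta cm [ 0.107  0.127 -0.133] rotvec [-0.0001 -0.0025 -0.0027]
```

Emit:
drive_tool(rows=[[[-1,0.1,0.12,3.0,0,-0.002,0],[-1,0,0,3.0,0,0,0],[-1,0,0,2.4,0,0,0],[-1,0,0,0,0,0,0]]])

```text
time: 2.48
tool_pos: [559.6, -143.7, 213.4]
tool_rot: [-0.0, 0.243, 0.97, 0.0]
wrist_force: [0.4, -0.6, 0.7]
opening: 0.999
```

```bash
python3 go.py 561 -147.5 213 1.08; python3 -c "
from h import *
b=snap('side','side1');crop(b,235,90,355,240,5,'c6')"
```

```text
t 2.48 pos [ 559.57 -143.67  213.37] yaw 1.0807 tiltz [-1.e-04  3.e-04 -1.e+00] F [ 0.4 -0.6  0.7] T [-0.01 -0.02 -0.01] open_mm 93.87 q [-0.31  0.45  1.54  0.    1.16 -1.4 ]
delta cm [-0.307 -0.27   0.037] rotvec [ 0.0002 -0.0002  0.0007]
```

View pics/c6.png

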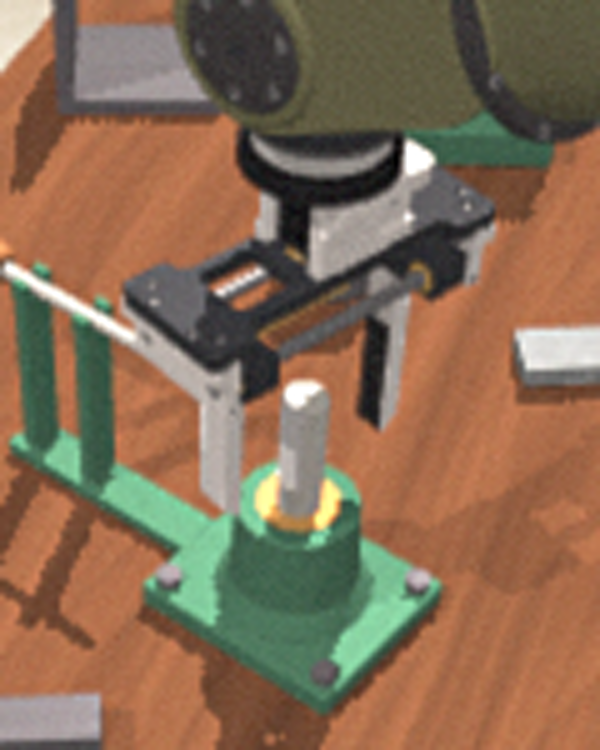

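Emit:
drive_tool(rows=[[[-1,-0.3,-0.27,0,0,0,0],[-1,0,0,0,0,0,0]]])

```text
time: 2.78
tool_pos: [562.0, -147.5, 217.2]
tool_rot: [0.003, 0.242, 0.97, -0.0]
wrist_force: [-0.6, 0.0, -0.6]
opening: 1.0
```

```bash
python3 go.py 561 -147.5 213 1.08
```

```text
t 2.77 pos [ 561.96 -147.53  217.15] yaw 1.0813 tiltz [ 0.0049 -0.0013 -1.    ] F [-0.6  0.  -0.6] T [0.05 0.03 0.01] open_mm 94.03 q [-0.32  0.45  1.53  0.    1.16 -1.4 ]
delta cm [ 0.088 -0.043  0.415] rotvec [0.0012 0.005  0.0013]
```

Emit:
drive_tool(rows=[[[-1,0.09,-0.04,0.4,0.001,0.005,0.001],[-1,0,0,0,0,0,0],[-1,0,0,0,0,0,0]]])

```text
time: 3.15
tool_pos: [561.1, -147.6, 213.8]
tool_rot: [0.001, 0.243, 0.97, 0.0]
wrist_force: [0.5, 1.1, 0.3]
opening: 1.0
```

```bash
python3 go.py 561 -147.5 213 1.08
```

```text
t 3.15 pos [ 561.08 -147.56  213.82] yaw 1.08 tiltz [ 1.e-03 -1.e-04 -1.e+00] F [0.5 1.1 0.3] T [ 0.02  0.04 -0.01] open_mm 93.98 q [-0.32  0.45  1.53  0.    1.16 -1.4 ]
delta cm [0.01  0.002 0.082] rotvec [0.0004 0.001  0.    ]
```

Good. Close on the shaft.

Emit:
drive_tool(rows=[[[1,0,0,0.06,0,0,0],[1,0,0,0,0,0,0],[1,0,0,0,0,0,0],[1,0,0,0,0,0,0],[1,0,0,0,0,0,0],[1,0,0,0,0,0,0]]])

```text
time: 3.9
tool_pos: [561.1, -147.6, 213.2]
tool_rot: [0.001, 0.243, 0.97, 0.0]
wrist_force: [-0.4, -0.8, 0.1]
opening: 0.397
```

```bash
python3 go.py 561 -147.5 213 1.08
```

```text
t 3.9 pos [ 561.09 -147.55  213.18] yaw 1.0801 tiltz [ 1.e-03 -1.e-04 -1.e+00] F [-0.4 -0.8  0.1] T [-0.03  0.01 -0.07] open_mm 37.32 q [-0.32  0.45  1.53  0.    1.16 -1.4 ]
delta cm [0.01  0.    0.018] rotvec [0.0004 0.0009 0.0001]
```

Emit:
drive_tool(rows=[[[1,0,0,0,0,0,0],[1,0,0,0,0,0,0],[1,0,0,0,0,0,0],[1,0,0,0,0,0,0]]])

```text
time: 4.4
tool_pos: [559.2, -151.3, 213.1]
tool_rot: [-0.001, 0.244, 0.97, -0.003]
wrist_force: [0.9, 1.4, -0.2]
opening: 0.217
```

```bash
python3 go.py 561 -147.5 213 1.08
```

```text
t 4.4 pos [ 559.24 -151.3   213.09] yaw 1.0778 tiltz [-0.0038 -0.0059 -1.    ] F [ 0.9  1.4 -0.2] T [ 0.39 -0.25 -0.04] open_mm 20.39 q [-0.33  0.45  1.53 -0.01  1.16 -1.4 ]
delta cm [0.025 0.418 0.006] rotvec [-0.007  -0.0005 -0.0022]
```

Emit:
drive_tool(rows=[[[1,0,0,0,0,0,0],[1,0,0,0,0,0,0],[1,0,0,0,0,0,0]]])

```text
time: 4.78
tool_pos: [559.3, -151.3, 213.1]
tool_rot: [-0.001, 0.244, 0.97, -0.004]
wrist_force: [-2.1, -1.5, -0.3]
opening: 0.214
```

```bash
python3 go.py 559.2 -151.3 213 1.08
```

```text
t 4.78 pos [ 559.26 -151.28  213.07] yaw 1.0781 tiltz [-0.0039 -0.0063 -1.    ] F [-2.1 -1.5 -0.3] T [ 0.08  0.01 -0.07] open_mm 20.12 q [-0.33  0.45  1.53 -0.01  1.16 -1.4 ]
delta cm [ 0.004 -0.005  0.007] rotvec [-0.0073 -0.0005 -0.0019]
```

```bash
python3 - <<'E'
from m import *
a=load('top0');b=load('side0');P={}
for n,s,(x0,y0,x1,y1) in(('t',a,(325,105,360,150)),('s',b,(205,120,245,150))):
    hsv=cv2.cvtColor(s['frame'],cv2.COLOR_RGB2HSV)[y0:y1,x0:x1].astype(int)
    m=((hsv[...,0]<15)&(hsv[...,1]>130)&(hsv[...,2]>165)).astype(np.uint8)
    k,l,st,c=cv2.connectedComponentsWithStats(m);i=1+np.argmax(st[1:,4]);print(n,st[i],c[i]+[x0,y0])
    P[n]=c[i]+[x0,y0]; 
    pts=np.argwhere(l==i)[:,::-1]+[x0,y0]
    vx,vy,cx,cy=cv2.fitLine(pts.astype(np.float32),cv2.DIST_L2,0,.01,.01).ravel()
    e=[at_z(s,(cx+vx*t,cy+vy*t),127.5+4) for t in(-8,8)];d=e[1]-e[0];print(np.arctan2(d[1],d[0]), at_z(s,P[n],131))
X,g=tri(a,P['t'],b,P['s']);print(X,g)
for ax in ([560.1,-149.5],[561,-148]):
    d=X[:2]-ax;print(np.hypot(*d),np.arctan2(d[1],d[0]))
E
```

```text
t [ 11  11  12  27 149] [341.59731544 129.12080537]
-0.3187814432570822 [ 803.56389371 -227.62244061  131.        ]
s [  7   0  33  23 406] [228.98029557 131.26108374]
3.1415724645751477 [ 801.82434686 -250.50800469  131.        ]
[ 793.10074467 -226.48445962  151.2103302 ] 9.532820431273942
245.389392679717 -0.31911215726601927
245.0113590798748 -0.3260776979651844
```

```bash
python3 - <<'E'
from m import *
a=load('top0');b=load('side0')
crop(b,205,120,270,165,12,'c7');crop(a,318,110,354,186,8,'c8')
E
```

```text
(no output)
```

View pics/c7.png

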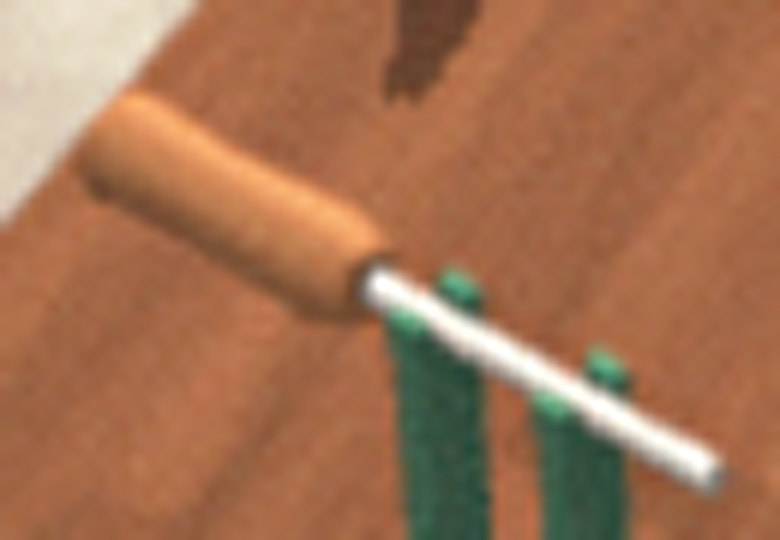

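View pics/c8.png

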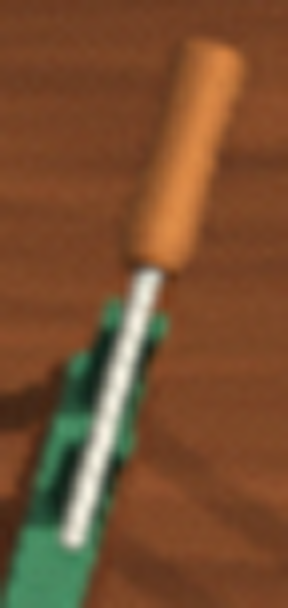

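```bash
python3 - <<'E'
from m import *
a=load('top0');b=load('side0')
f=lambda p,k,o:((p[0]+.5)/k-.5+o[0],(p[1]+.5)/k-.5+o[1])
T=[at_z(a,f(p,8,(318,110)),127.5) for p in((72,540),(150,270),(213,48))]
S=[at_z(b,f(p,12,(205,120)),127.5) for p in((712,473),(372,285),(110,145))]
for n,L in(('top',T),('side',S)):
    for i in(1,2):
        d=L[i]-L[0];print(n,np.linalg.norm(d),np.arctan2(d[1],d[0]),L[0],L[i])
    for ax in ([560.1,-149.5],[561,-148]):
        print([ (round(np.hypot(*(p[:2]-ax)),1),round(np.arctan2(*(p[:2]-ax)[::-1]),4)) for p in L])
E
```

```text
top 104.03139328646415 -0.3000629883332489 [ 662.98483699 -180.79065481  127.5       ] [ 762.36788634 -211.54029368  127.5       ]
top 190.66471705739139 -0.297969337146311 [ 662.98483699 -180.79065481  127.5       ] [ 845.24784101 -236.76593235  127.5       ]
[(np.float64(107.5), np.float64(-0.2952)), (np.float64(211.6), np.float64(-0.2976)), (np.float64(298.2), np.float64(-0.297))]
[(np.float64(107.1), np.float64(-0.3111)), (np.float64(211.2), np.float64(-0.3057)), (np.float64(297.8), np.float64(-0.3027))]
side 103.7590280446348 -0.2923447669684924 [ 662.88117045 -182.58987628  127.5       ] [ 762.23778081 -212.49305131  127.5       ]
side 188.45816252516178 -0.2851288174866035 [ 662.88117045 -182.58987628  127.5       ] [ 843.73041507 -235.59958991  127.5       ]
[(np.float64(108.0), np.float64(-0.3115)), (np.float64(211.7), np.float64(-0.3021)), (np.float64(296.4), np.float64(-0.2947))]
[(np.float64(107.6), np.float64(-0.3273)), (np.float64(211.3), np.float64(-0.3101)), (np.float64(296.0), np.float64(-0.3005))]
```

Emit:
drive_tool(rows=[[[1,0.02,0,0,0,0,0.1],[1,0.04,0,0,0,0,0.15],[1,0.04,0,0,0,0,0.15],[1,0.04,0,0,0,0,0.15],[1,0,0,0,0,0,0]]])

```text
time: 5.4
tool_pos: [558.7, -150.0, 213.1]
tool_rot: [0.0, 0.504, 0.864, -0.003]
wrist_force: [-0.8, -1.6, 0.3]
opening: 0.216
```

```bash
python3 go.py 560 -149.5 213 -0.3
```

```text
t 5.4 pos [ 558.68 -150.    213.1 ] yaw 0.5141 tiltz [-0.0026 -0.0064 -1.    ] F [-0.8 -1.6  0.3] T [ 0.04  0.02 -0.09] open_mm 20.26 q [-0.32  0.45  1.53 -0.01  1.16 -0.83]
delta cm [-0.021  0.14   0.01 ] rotvec [-0.0033  0.0062  0.8141]
```

Emit:
drive_tool(rows=[[[1,0.02,0,0,0,0,0.12],[1,0.04,0,0,0,0,0.15],[1,0.04,0,0,0,0,0.15],[1,0.04,0,0,0,0,0.15],[1,0.04,0,0,0,0,0.15],[1,0.02,0,0,0,0,0.08],[1,0,0,0,0,0,0]]])

```text
time: 6.28
tool_pos: [559.0, -148.0, 213.1]
tool_rot: [0.003, 0.799, 0.601, -0.003]
wrist_force: [0.6, -1.4, 0.2]
opening: 0.216
```

```bash
python3 go.py 560 -149.5 213 -0.3
```

```text
t 6.28 pos [ 558.99 -147.97  213.07] yaw -0.2813 tiltz [-0.0012 -0.0072 -1.    ] F [ 0.6 -1.4  0.2] T [ 0.03  0.14 -0.02] open_mm 20.31 q [-0.32  0.45  1.54 -0.01  1.16 -0.04]
delta cm [-0.119  0.14   0.008] rotvec [0.0009 0.0073 0.0187]
```

Emit:
drive_tool(rows=[[[1,0,0,0,0,0,0.02],[1,0,0,0,0,0,0],[1,0,0,0,0,0,0]]])

```text
time: 6.65
tool_pos: [559.0, -148.0, 213.1]
tool_rot: [0.003, 0.804, 0.595, -0.003]
wrist_force: [1.1, -2.2, -0.1]
opening: 0.211
```

```bash
python3 go.py 560 -149.5 213 -0.3
```

```text
t 6.65 pos [ 559.   -147.97  213.08] yaw -0.2959 tiltz [-0.0013 -0.0072 -1.    ] F [ 1.1 -2.2 -0.1] T [0.05 0.07 0.04] open_mm 19.83 q [-0.32  0.45  1.54 -0.01  1.16 -0.02]
delta cm [-0.117  0.14   0.009] rotvec [0.0009 0.0072 0.0041]
```

Emit:
drive_tool(rows=[[[-1,0,0,0,0,0,0],[-1,0,0,0,0,0,0],[-1,0,0,0,0,0,0],[-1,0,0,0,0,0,0],[-1,0,0,-3,0,0,0],[-1,0,0,-6,0,0,0],[-1,0,0,-1,0,0,0]]])

```text
time: 7.52
tool_pos: [558.9, -147.0, 314.8]
tool_rot: [0.001, 0.803, 0.596, -0.003]
wrist_force: [-0.3, 0.7, -0.5]
opening: 0.923
```

```bash
python3 go.py 493.5 194.6 300 -0.3;
```

```text
t 7.53 pos [ 558.85 -146.99  314.8 ] yaw -0.2945 tiltz [-0.0037 -0.0064 -1.    ] F [-0.3  0.7 -0.5] T [-0.1   0.1  -0.01] open_mm 86.74 q [-0.32  0.35  1.42 -0.01  1.37 -0.02]
delta cm [ 30.801 -16.167   1.286] rotvec [-0.0017  0.0072  0.0055]
```

```bash
python3 - <<'E'
from m import *
a=load('top0');b=load('side0')
crop(a,188,222,222,252,16,'c9');crop(b,248,296,296,342,12,'c10')
for n,s,(x0,y0,x1,y1) in(('t',a,(200,225,216,245)),('s',b,(252,298,272,312))):
    f=s['frame'][y0:y1,x0:x1].astype(int);hsv=cv2.cvtColor(s['frame'],cv2.COLOR_RGB2HSV)[y0:y1,x0:x1].astype(int)
    m=((hsv[...,1]<90)&(hsv[...,2]<150)).astype(np.uint8)
    k,l,st,c=cv2.connectedComponentsWithStats(m)
    for i in range(1,k): print(n,st[i],c[i]+[x0,y0],at_z(s,c[i]+[x0,y0],36))
E
```

```text
t [ 6  6  6  5 17] [208.94117647 232.58823529] [512.04624448 174.6056596   36.        ]
t [2 9 1 1 1] [202. 234.] [508.01382663 195.8347342   36.        ]
t [ 0 10  1  1  1] [200. 235.] [505.03658539 201.9392634   36.        ]
t [ 4 10  2  3  3] [204.66666667 236.        ] [501.78071423 187.64670454  36.        ]
t [ 5 16  1  1  1] [205. 241.] [486.48801977 186.56169034  36.        ]
t [ 1 18  2  1  2] [201.5 243. ] [480.53291874 197.22588094  36.        ]
s [7 7 3 4 8] [260.25 306.25] [518.19354662 171.99424227  36.        ]
s [11  7  2  2  3] [263.66666667 305.33333333] [512.18531079 167.13203598  36.        ]
s [13 13  4  1  4] [266.5 311. ] [501.18358963 177.05035704  36.        ]
```

View pics/c9.png

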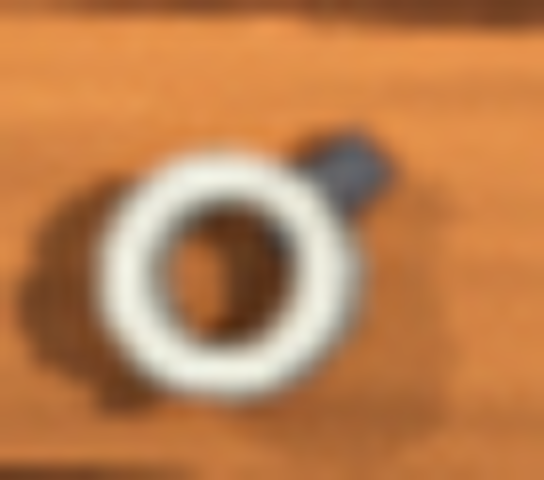

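View pics/c10.png

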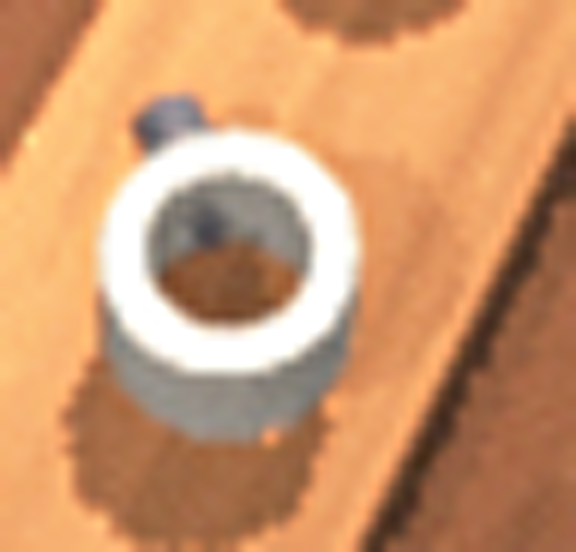

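```bash
python3 - <<'E'
from m import *
a=load('top0');b=load('side0')
f=lambda p,k,o:((p[0]+.5)/k-.5+o[0],(p[1]+.5)/k-.5+o[1])
ct=at_z(a,f((228,275),16,(188,222)),48);cs=at_z(b,f((231,252),12,(248,296)),48)
print(ct,cs)
for z in(34,38,41):
    h=at_z(a,f((354,170),16,(188,222)),z);d=h-ct;print('top',z,np.hypot(*d[:2]),np.arctan2(d[1],d[0]))
    h=at_z(b,f((172,122),12,(248,296)),z);d=h-cs;print('side',z,np.hypot(*d[:2]),np.arctan2(d[1],d[0]))
# point in bore
p=at_z(b,f((208,225),12,(248,296)),36);d=p-cs;print('pt',np.hypot(*d[:2]),np.arctan2(d[1],d[0]))
X,g=tri(a,f((354,170),16,(188,222)),b,f((172,122),12,(248,296)));d=X-(ct+cs)/2;print(X,g,np.arctan2(d[1],d[0]))
E
```

```text
[493.05425541 194.23295208  48.        ] [493.16991715 193.98064258  48.        ]
top 34 29.62600154045003 -0.8111065692714116
side 34 34.13530697308499 -0.8425680948661206
top 38 29.951717378842908 -0.8320715044884445
side 38 32.12605555080407 -0.8240436845056662
top 41 30.204478966968196 -0.8474935464933455
side 41 30.627181105435753 -0.808559263918282
pt 11.876560423152812 -0.8062601920757592
[513.66325028 171.74497808  41.09837067] 1.2864008896935832 -0.827566797445126
```

Emit:
drive_tool(rows=[[[-1,5.1,-2.7,0,0,0,0],[-1,5.1,-2.7,0,0,0,0],[-1,5.1,-2.7,0,0,0,0],[-1,5.1,-2.7,0,0,0,0],[-1,5.1,-2.7,0.5,0,0,0],[-1,4,-2.1,0.5,0,0,0],[-1,0,0,2,0,0,-0.16],[-1,0,0,2,0,0,-0.16],[-1,0,0,0,0,0,0]]])

```text
time: 8.65
tool_pos: [491.1, 190.4, 256.7]
tool_rot: [-0.0, 0.696, 0.718, -0.006]
wrist_force: [-0.4, -0.3, 0.5]
opening: 0.999
```

```bash
python3 go.py 493.1 193.5 180 0.046; python3 -c "
from h import *
b=snap('side','side2');a=snap('top','top2');crop(b,265,140,325,215,8,'c11');crop(a,280,110,360,250,4,'c12')"
```

```text
t 8.65 pos [491.06 190.43 256.71] yaw 0.0319 tiltz [-0.0085 -0.0075 -0.9999] F [-0.4 -0.3  0.5] T [-0.03  0.07 -0.  ] open_mm 93.87 q [ 0.3   0.3   1.64 -0.    1.22  0.27]
delta cm [0.356 0.281 7.667] rotvec [-0.0088  0.0072 -0.0141]
```

View pics/c11.png

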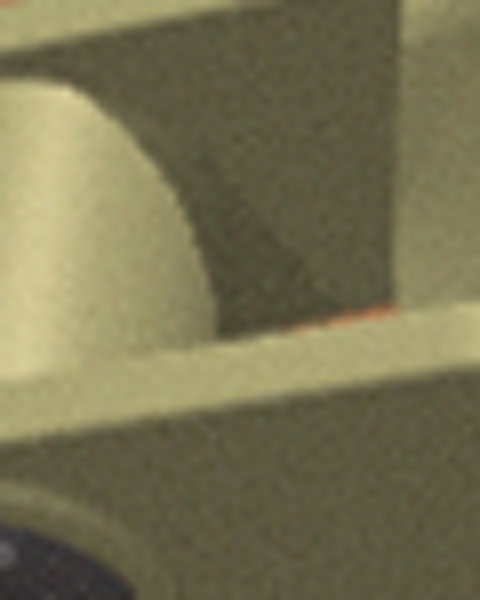

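View pics/side2.png

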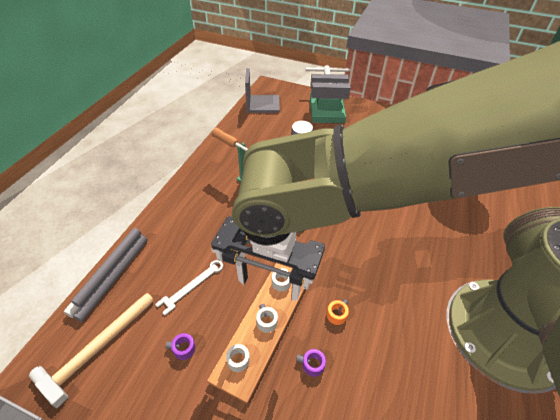

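View pics/c12.png

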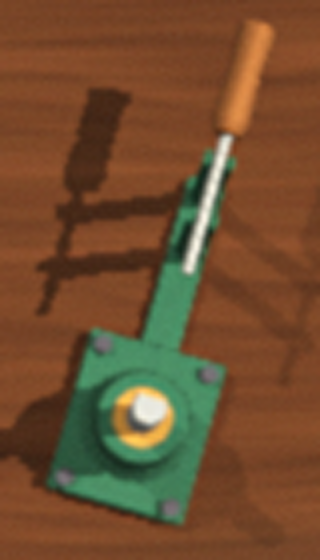

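Emit:
drive_tool(rows=[[[-1,0.35,0.28,3,-0.009,0.007,-0.014],[-1,0,0,3,0,0,0],[-1,0,0,1.5,0,0,0],[-1,0,0,0,0,0,0]]])

```text
time: 9.25
tool_pos: [496.3, 193.6, 185.5]
tool_rot: [0.002, 0.696, 0.718, 0.004]
wrist_force: [0.9, -0.3, 0.8]
opening: 1.003
```

```bash
python3 go.py 493.1 193.5 121 0.046
```

```text
t 9.25 pos [496.34 193.61 185.49] yaw 0.0309 tiltz [ 0.0094  0.0028 -1.    ] F [ 0.9 -0.3  0.8] T [-0.05  0.02  0.01] open_mm 94.24 q [ 0.3   0.39  1.7  -0.    1.05  0.27]
delta cm [-0.017 -0.385  6.445] rotvec [ 0.0095 -0.0024 -0.0151]
```

Emit:
drive_tool(rows=[[[-1,0,-0.38,2.5,0.009,-0.002,0],[-1,0,0,2.0,0,0,0],[-1,0,0,1.0,0,0,0],[-1,0,0,0,0,0,0]]])

```text
time: 9.75
tool_pos: [495.2, 194.0, 134.3]
tool_rot: [0.002, 0.697, 0.717, 0.004]
wrist_force: [-0.2, -0.6, 0.2]
opening: 0.999
```

```bash
python3 go.py 493.1 193.5 121 0.046
```

```text
t 9.75 pos [495.19 194.04 134.3 ] yaw 0.0272 tiltz [ 0.0075  0.0027 -1.    ] F [-0.2 -0.6  0.2] T [-0.12  0.01  0.02] open_mm 93.95 q [0.3  0.46 1.73 0.   0.94 0.28]
delta cm [-0.052 -0.221  1.328] rotvec [ 0.0076 -0.0024 -0.0188]
```

Emit:
drive_tool(rows=[[[-1,-0.05,-0.22,1.1,0.007,-0.002,-0.018],[-1,0,0,0,0,0,0],[-1,0,0,0,0,0,0]]])

```text
time: 10.12
tool_pos: [493.6, 193.7, 124.4]
tool_rot: [0.001, 0.691, 0.723, 0.001]
wrist_force: [0.4, -0.5, 0.0]
opening: 1.0
```

```bash
python3 go.py 493.1 193.5 121 0.046
```

```text
t 10.12 pos [493.65 193.69 124.36] yaw 0.0462 tiltz [ 0.0025  0.001  -1.    ] F [ 0.4 -0.5  0. ] T [-0.04  0.04  0.  ] open_mm 94.04 q [0.3  0.48 1.74 0.   0.93 0.26]
delta cm [-0.016 -0.057  0.336] rotvec [ 0.0026 -0.0009  0.0002]
```

Emit:
drive_tool(rows=[[[-1,-0.015,-0.05,0.3,0.003,0,0],[1,0,0,0,0,0,0],[1,0,0,0,0,0,0],[1,0,0,0,0,0,0],[1,0,0,0,0,0,0],[1,0,0,0,0,0,0],[1,0,0,0,0,0,0],[1,0,0,0,0,0,0]]])

```text
time: 11.12
tool_pos: [493.3, 193.6, 121.7]
tool_rot: [-0.0, 0.691, 0.723, 0.0]
wrist_force: [-0.5, -0.4, -0.1]
opening: 0.493
```

```bash
python3 go.py 493.1 193.5 121 0.046
```

```text
t 11.12 pos [493.33 193.56 121.66] yaw 0.046 tiltz [ 1.0e-04  1.1e-03 -1.0e+00] F [-0.5 -0.4 -0.1] T [-0.1   0.09  0.04] open_mm 46.35 q [0.3  0.48 1.74 0.   0.92 0.26]
delta cm [-0.005 -0.023  0.066] rotvec [ 0.0001 -0.0011  0.    ]
```

Emit:
drive_tool(rows=[[[-0.5,0,0,0,0,0,0],[-0.5,0,0,0,0,0,0],[-0.5,0,0,0,0,0,-0.14],[-0.5,0,0,0,0,0,-0.16],[-0.5,0,0,0,0,0,-0.16],[-0.5,0,0,0,0,0,-0.16],[-0.5,0,0,0,0,0,-0.12],[-0.5,0,0,0,0,0,0]]])

```text
time: 12.12
tool_pos: [493.3, 193.6, 121.7]
tool_rot: [-0.0, 0.372, 0.928, 0.001]
wrist_force: [-0.6, -0.2, -0.4]
opening: 0.75
```

```bash
python3 go.py 493.3 193.6 121 0.746
```

```text
t 12.12 pos [493.31 193.59 121.68] yaw 0.8086 tiltz [ 1.0e-04  1.2e-03 -1.0e+00] F [-0.6 -0.2 -0.4] T [-0.02  0.01  0.01] open_mm 70.52 q [ 0.3   0.48  1.74  0.    0.92 -0.5 ]
delta cm [0.001 0.001 0.068] rotvec [ 0.0009 -0.0008  0.0626]
```

Emit:
drive_tool(rows=[[[-0.5,0,0,0,0,0,0.06],[-0.5,0,0,0,0,0,0],[1,0,0,0,0,0,0],[1,0,0,0,0,0,0],[1,0,0,0,0,0,0],[1,0,0,0,0,0,0],[1,0,0,0,0,0,0]]])

```text
time: 13.0
tool_pos: [493.3, 193.6, 121.7]
tool_rot: [-0.0, 0.403, 0.915, 0.001]
wrist_force: [0.1, 0.0, -0.5]
opening: 0.487
```

```bash
python3 go.py 493.3 193.6 121 0.746
```

```text
t 13.0 pos [493.34 193.58 121.71] yaw 0.7417 tiltz [ 2.0e-04  1.2e-03 -1.0e+00] F [ 0.1  0.  -0.5] T [-0.02  0.07  0.04] open_mm 45.81 q [ 0.3   0.48  1.74  0.    0.92 -0.44]
delta cm [ 0.004 -0.001  0.071] rotvec [ 0.0009 -0.0008 -0.0043]
```

Emit:
drive_tool(rows=[[[1,0,0,-2,0,0,0],[1,0,0,-4,0,0,0],[1,0,0,-5,0,0,0],[1,0,0,-5,0,0,0],[1,0,0,-3,0,0,0],[1,0,0,0,0,0,0]]])

```text
time: 13.75
tool_pos: [492.6, 193.1, 315.5]
tool_rot: [-0.002, 0.403, 0.915, -0.001]
wrist_force: [0.2, 0.1, -2.6]
opening: 0.488
```

```bash
python3 go.py 561 -150 300 0.746; python3 -c "
from h import *
b=snap('side','side3');a=snap('top','top3');crop(b,205,190,345,310,5,'c13');crop(a,150,180,290,280,5,'c14')"
```

```text
t 13.75 pos [492.55 193.11 315.51] yaw 0.7417 tiltz [-4.1e-03 -1.0e-04 -1.0e+00] F [ 0.2  0.1 -2.6] T [-0.06  0.01 -0.02] open_mm 45.89 q [ 0.3   0.24  1.56  0.    1.34 -0.44]
delta cm [-29.925 -18.128   1.527] rotvec [-0.0031 -0.0027 -0.0043]
```

View pics/c13.png

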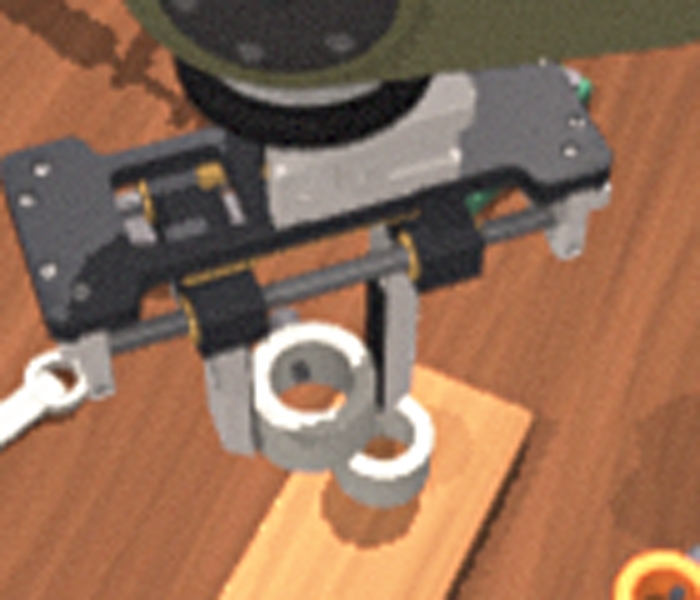

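View pics/side3.png

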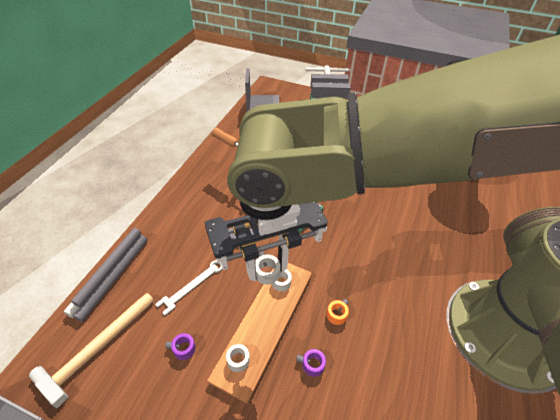

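Emit:
drive_tool(rows=[[[1,-3,-1.8,0,0,0,0],[1,-5,-3,0,0,0,0],[1,-5,-3,0,0,0,0],[1,-5,-3,0,0,0,0],[1,-5,-3,0,0,0,0],[1,-4.5,-2.8,0,0,0,0],[1,-2,-1.3,0,0,0,0],[1,0,0,0,0,0,-0.16],[1,0,0,0,0,0,-0.16],[1,0,0,0,0,0,-0.16],[1,0,0,0,0,0,0]]])

```text
time: 15.22
tool_pos: [557.3, -156.6, 285.6]
tool_rot: [-0.022, 0.167, 0.986, -0.001]
wrist_force: [-0.1, 0.4, -2.0]
opening: 0.484
```

```bash
python3 go.py 561.05 -150.05 300 1.274
```

```text
t 15.22 pos [ 557.27 -156.6   285.62] yaw 1.2352 tiltz [-0.0439  0.0056 -0.999 ] F [-0.1  0.4 -2. ] T [ 0.03 -0.06  0.05] open_mm 45.52 q [-0.33  0.39  1.43 -0.01  1.36 -1.57]
delta cm [-0.079  0.73  -1.449] rotvec [-0.0084 -0.0435 -0.039 ]
```

Emit:
drive_tool(rows=[[[1,-0.08,0.7,-0.5,-0.008,-0.043,-0.039],[1,0,0,0,0,0,0],[1,0,0,0,0,0,0]]])

```text
time: 15.6
tool_pos: [560.0, -150.1, 287.0]
tool_rot: [-0.003, 0.153, 0.988, 0.0]
wrist_force: [0.2, -0.4, -1.1]
opening: 0.486
```

```bash
python3 go.py 561.5 -150.2 280 1.274; python3 -c "
from h import *
b=snap('side','side4');a=snap('top','top4');crop(b,235,90,375,220,5,'c15');crop(a,270,130,370,250,5,'c16')"
```

```text
t 15.6 pos [ 559.97 -150.12  286.97] yaw 1.2642 tiltz [-0.0058  0.0014 -1.    ] F [ 0.2 -0.4 -1.1] T [ 0.02  0.04 -0.01] open_mm 45.7 q [-0.32  0.38  1.45 -0.    1.32 -1.59]
delta cm [-0.152  0.039  0.696] rotvec [-0.0004 -0.0059 -0.0098]
```

View pics/c15.png

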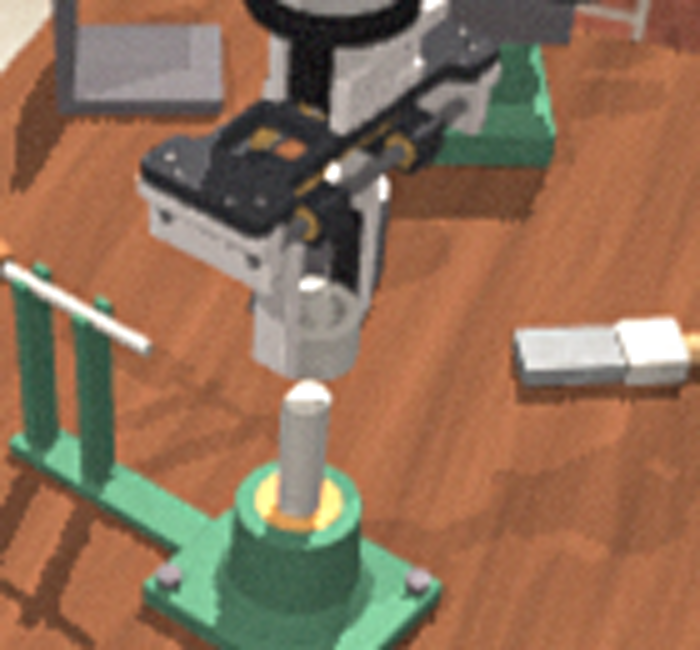

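View pics/c16.png

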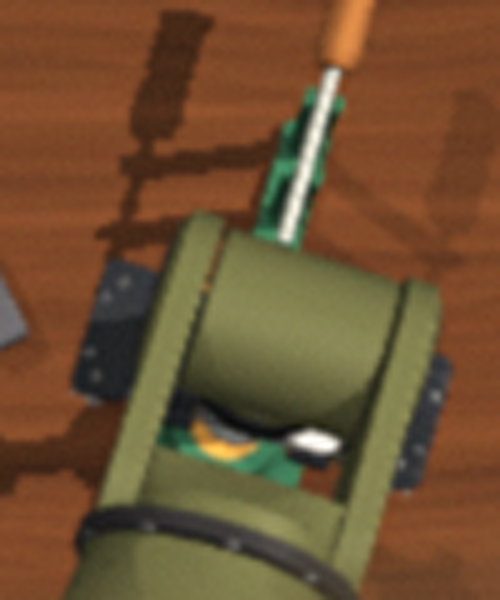

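Emit:
drive_tool(rows=[[[1,-0.15,0.04,0.5,0,-0.006,-0.01],[1,0,0,0,0,0,0],[1,0,0,0,0,0,0]]])

```text
time: 16.08
tool_pos: [561.6, -150.4, 281.5]
tool_rot: [0.0, 0.148, 0.989, -0.0]
wrist_force: [0.7, -0.2, -1.7]
opening: 0.487
```

```bash
python3 go.py 561.5 -150.2 265 1.274
```

```text
t 16.07 pos [ 561.64 -150.4   281.46] yaw 1.2744 tiltz [ 0.e+00 -4.e-04 -1.e+00] F [ 0.7 -0.2 -1.7] T [-0.   -0.01  0.03] open_mm 45.77 q [-0.32  0.39  1.45 -0.    1.3  -1.6 ]
delta cm [0.02  0.016 1.646] rotvec [-0.0004  0.0001  0.0004]
```

Emit:
drive_tool(rows=[[[1,0.02,0.015,0.7,0,0,0],[1,0,0,0.7,0,0,0],[1,0,0,0.4,0,0,0],[1,0,0,0,0,0,0]]])

```text
time: 16.58
tool_pos: [561.4, -150.2, 261.8]
tool_rot: [-0.0, 0.148, 0.989, -0.0]
wrist_force: [0.3, 0.2, -1.0]
opening: 0.484
```

```bash
python3 go.py 561.5 -150.2 265 1.274
```

```text
t 16.57 pos [ 561.35 -150.2   261.85] yaw 1.2741 tiltz [-6.e-04 -3.e-04 -1.e+00] F [ 0.3  0.2 -1. ] T [ 0.08 -0.03 -0.  ] open_mm 45.52 q [-0.32  0.4   1.48 -0.    1.26 -1.6 ]
delta cm [-0.014  0.004 -0.315] rotvec [-0.0004 -0.0005  0.0001]
```

Emit:
drive_tool(rows=[[[1,-0.01,0,0.4,0,0,0],[1,0,0,0.4,0,0,0],[1,0,0,0,0,0,0]]])

```text
time: 16.95
tool_pos: [561.5, -150.3, 253.4]
tool_rot: [-0.0, 0.148, 0.989, -0.0]
wrist_force: [0.7, -0.0, -1.4]
opening: 0.488
```

```bash
python3 go.py 561.5 -150.2 215.2 1.274; python3 -c "
from h import *
b=snap('side','side5');crop(b,265,130,325,195,10,'c17')"
```

```text
t 16.95 pos [ 561.5  -150.25  253.43] yaw 1.2741 tiltz [-3.e-04 -3.e-04 -1.e+00] F [ 0.7 -0.  -1.4] T [ 0.   -0.01  0.03] open_mm 45.87 q [-0.32  0.41  1.49 -0.    1.24 -1.6 ]
delta cm [1.000e-03 7.000e-03 3.823e+00] rotvec [-0.0004 -0.0002  0.0001]
```

View pics/c17.png

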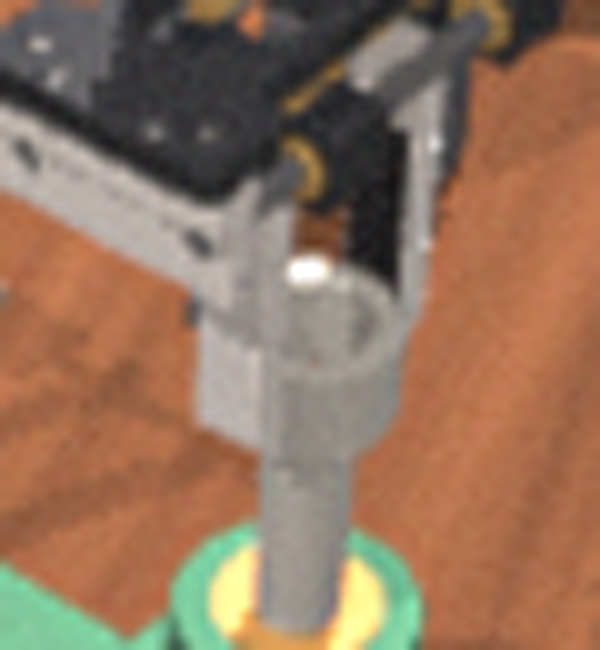

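Emit:
drive_tool(rows=[[[1,0,0,0.35,0,0,0],[1,0,0,0.35,0,0,0],[1,0,0,0.1,0,0,0]]])

```text
time: 17.38
tool_pos: [561.6, -150.3, 245.3]
tool_rot: [0.0, 0.148, 0.989, -0.0]
wrist_force: [0.2, 0.3, -2.1]
opening: 0.489
```

```bash
python3 go.py 561.5 -150.2 215.2 1.274
```

```text
t 17.38 pos [ 561.59 -150.29  245.3 ] yaw 1.2741 tiltz [ 3.e-04 -5.e-04 -1.e+00] F [ 0.2  0.3 -2.1] T [0.01 0.07 0.03] open_mm 46.01 q [-0.32  0.42  1.5  -0.    1.23 -1.6 ]
delta cm [0.013 0.007 3.01 ] rotvec [-0.0004  0.0004  0.0001]
```

Emit:
drive_tool(rows=[[[1,0.01,0,0.3,0,0,0],[1,0,0,0.3,0,0,0],[1,0,0,0.2,0,0,0]]])

```text
time: 17.75
tool_pos: [561.5, -150.3, 236.8]
tool_rot: [0.0, 0.148, 0.989, -0.0]
wrist_force: [-0.7, -0.4, -2.8]
opening: 0.488
```

```bash
python3 go.py 561.5 -150.2 215.2 1.274
```

```text
t 17.75 pos [ 561.5  -150.3   236.81] yaw 1.274 tiltz [ 4.e-04 -6.e-04 -1.e+00] F [-0.7 -0.4 -2.8] T [0.02 0.   0.04] open_mm 45.84 q [-0.32  0.43  1.51 -0.    1.21 -1.6 ]
delta cm [0.004 0.011 2.161] rotvec [-0.0004  0.0006  0.    ]
```

Emit:
drive_tool(rows=[[[1,0,0.01,0.5,0,0,0],[1,0,0,0.6,0,0,0],[1,0,0,0.5,0,0,0],[1,0,0,0.2,0,0,0],[1,0,0,0,0,0,0]]])

```text
time: 18.38
tool_pos: [561.5, -150.2, 217.1]
tool_rot: [-0.0, 0.148, 0.989, -0.0]
wrist_force: [-0.2, -0.2, -1.2]
opening: 0.49
```

```bash
python3 go.py 561.5 -150.2 215.2 1.274; python3 -c "
from h import *
b=snap('side','side6');crop(b,255,120,335,200,9,'c18')"
```

```text
t 18.38 pos [ 561.46 -150.17  217.1 ] yaw 1.274 tiltz [-2.e-04 -4.e-04 -1.e+00] F [-0.2 -0.2 -1.2] T [-0.05 -0.03  0.01] open_mm 46.1 q [-0.32  0.45  1.52 -0.    1.17 -1.6 ]
delta cm [-0.004 -0.001  0.19 ] rotvec [-0.0004 -0.0001  0.    ]
```

View pics/c18.png

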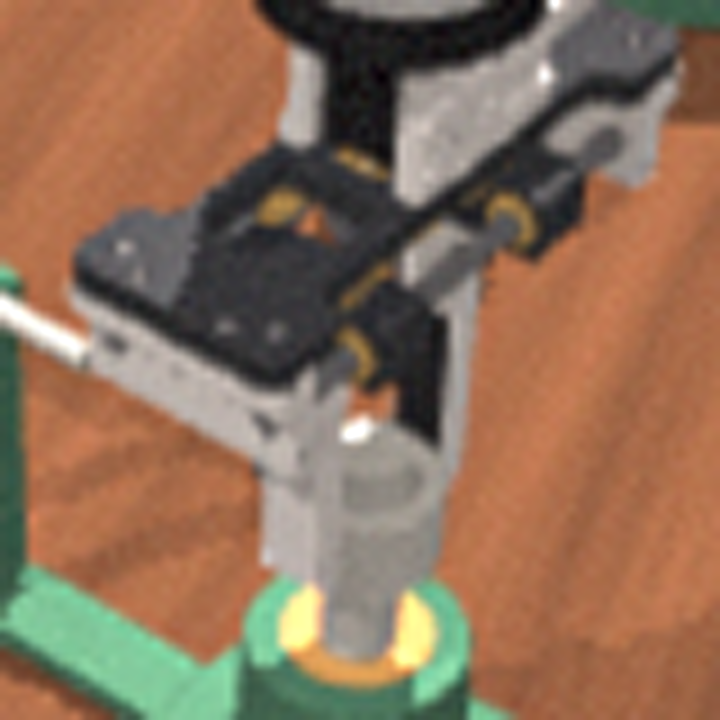

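```bash
python3 - <<'E'
from h import *
b=load('side6')
c=b['frame'][140:195,275:320,::-1].copy();k=13
im=cv2.resize(c,None,fx=k,fy=k,interpolation=cv2.INTER_CUBIC)
im=cv2.convertScaleAbs(im,alpha=1.6,beta=-20)
plain=im.copy()
t=np.linspace(0,2*np.pi,60)
def circ(cx,cy,r,z,col):
    p=proj(b,np.stack([cx+r*np.cos(t),cy+r*np.sin(t),z+0*t],1));p=((p-[275,140]+.5)*k-.5).astype(np.int32);cv2.polylines(im,[p],True,col,1)
circ(561,-148.5,12.5,155,(0,0,255))
for z in(143.4,115.4): 
    circ(561.5,-148.7,23,z,(0,255,0))
circ(561.5,-148.7,15,143.4,(255,0,0))
cv2.imwrite('pics/c19.png',np.hstack([plain,im])[:, :].copy() if plain.shape[1]*2<=1200 else im)
cv2.imwrite('pics/c19.png',cv2.resize(np.hstack([plain,im]),(800,int(800*im.shape[0]/(2*im.shape[1])))))
E
```

```text
(no output)
```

View pics/c19.png

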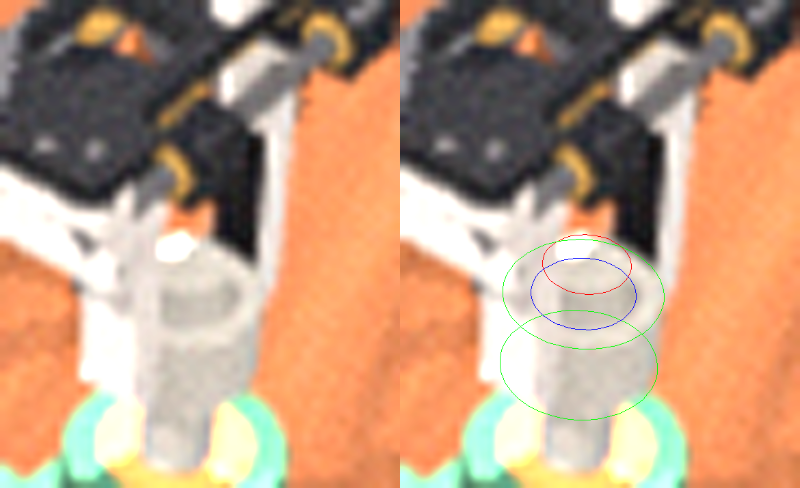

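Emit:
drive_tool(rows=[[[1,0,0,0.18,0,0,0],[1,0,0,0,0,0,0],[1,0,0,0,0,0,0]]])

```text
time: 18.8
tool_pos: [561.6, -150.2, 215.7]
tool_rot: [0.0, 0.148, 0.989, -0.0]
wrist_force: [0.1, 0.2, -1.5]
opening: 0.489
```

```bash
python3 go.py 561.5 -150.2 215.2 1.274
```

```text
t 18.8 pos [ 561.61 -150.19  215.69] yaw 1.2741 tiltz [ 6.e-04 -7.e-04 -1.e+00] F [ 0.1  0.2 -1.5] T [-0.03  0.01 -0.02] open_mm 45.94 q [-0.32  0.45  1.52 -0.    1.17 -1.6 ]
delta cm [ 0.01  -0.004  0.049] rotvec [-0.0004  0.0008  0.0001]
```

Now draw toward tool +x in small steps, watching force.

Emit:
drive_tool(rows=[[[1,0.1,0,0.04,0,0,0],[1,0,0,0,0,0,0]]])

```text
time: 19.05
tool_pos: [560.6, -149.9, 215.3]
tool_rot: [0.0, 0.148, 0.989, -0.0]
wrist_force: [0.3, -0.6, -1.4]
opening: 0.486
```

```bash
python3 go.py 561.5 -150.2 215.2 1.274
```

```text
t 19.05 pos [ 560.59 -149.89  215.33] yaw 1.274 tiltz [ 7.e-04 -6.e-04 -1.e+00] F [ 0.3 -0.6 -1.4] T [ 0.02 -0.   -0.01] open_mm 45.68 q [-0.32  0.45  1.53 -0.    1.16 -1.6 ]
delta cm [-0.097 -0.003  0.013] rotvec [-0.0004  0.0008  0.    ]
```

Emit:
drive_tool(rows=[[[1,0.05,0,0,0,0,0],[1,0.03,0,0,0,0,0]]])

```text
time: 19.3
tool_pos: [559.8, -149.6, 215.4]
tool_rot: [0.0, 0.148, 0.989, -0.0]
wrist_force: [0.6, 0.8, -2.0]
opening: 0.484
```

```bash
python3 go.py 561.5 -150.2 215.2 1.274
```

```text
t 19.3 pos [ 559.78 -149.64  215.4 ] yaw 1.2741 tiltz [ 8.e-04 -7.e-04 -1.e+00] F [ 0.6  0.8 -2. ] T [ 0.03  0.01 -0.  ] open_mm 45.48 q [-0.32  0.45  1.53 -0.    1.16 -1.6 ]
delta cm [-0.181 -0.003  0.021] rotvec [-0.0005  0.001   0.0001]
```

Emit:
drive_tool(rows=[[[1,0.04,0,0.01,0,0,0],[1,0.04,0,0,0,0,0]]])

```text
time: 19.55
tool_pos: [559.3, -149.5, 215.4]
tool_rot: [0.001, 0.148, 0.989, -0.0]
wrist_force: [5.0, -0.4, -3.5]
opening: 0.486
```

```bash
python3 go.py 561.5 -150.2 215.2 1.274
```

```text
t 19.55 pos [ 559.27 -149.48  215.39] yaw 1.2741 tiltz [ 0.002  -0.0011 -1.    ] F [ 5.  -0.4 -3.5] T [-0.2  -0.85 -0.01] open_mm 45.71 q [-0.32  0.45  1.53 -0.    1.16 -1.6 ]
delta cm [-0.234 -0.003  0.019] rotvec [-0.0005  0.0022  0.0001]
```

Emit:
drive_tool(rows=[[[1,0.04,0,0,0,0,0],[1,0.04,0,0,0,0,0]]])

```text
time: 19.8
tool_pos: [559.1, -149.4, 215.5]
tool_rot: [0.002, 0.148, 0.989, -0.001]
wrist_force: [5.6, -1.6, -4.7]
opening: 0.485
```

```bash
python3 go.py 561.5 -150.2 215.2 1.274
```

```text
t 19.8 pos [ 559.05 -149.44  215.45] yaw 1.274 tiltz [ 0.0042 -0.0017 -1.    ] F [ 5.6 -1.6 -4.7] T [-0.27 -1.01  0.05] open_mm 45.64 q [-0.32  0.44  1.54 -0.    1.16 -1.6 ]
delta cm [-0.256 -0.001  0.026] rotvec [-0.0004  0.0045 -0.    ]
```

Emit:
drive_tool(rows=[[[1,0.03,0,0.02,0,0.004,0],[1,0.03,0,0,0,0.001,0]]])

```text
time: 20.05
tool_pos: [559.2, -149.5, 215.4]
tool_rot: [0.001, 0.148, 0.989, -0.0]
wrist_force: [4.9, -1.7, -4.4]
opening: 0.485
```

```bash
python3 go.py 559 -149.4 215.2 1.274;python3 -c "
from h import *
b=snap('side','side7');a=snap('top','top7')
c=b['frame'][110:200,255:345,::-1];cv2.imwrite('pics/c20.png',cv2.convertScaleAbs(cv2.resize(c,None,fx=6,fy=6,interpolation=cv2.INTER_CUBIC),alpha=1.4,beta=0))
"; sleep 0; python3 go.py 559 -149.4 215.2 1.274
```

```text
t 20.05 pos [ 559.23 -149.5   215.45] yaw 1.274 tiltz [ 0.0022 -0.0011 -1.    ] F [ 4.9 -1.7 -4.4] T [-0.22 -0.98  0.03] open_mm 45.58 q [-0.32  0.45  1.53 -0.    1.16 -1.6 ]
delta cm [0.025 0.002 0.025] rotvec [-0.0004  0.0024 -0.    ]
t 20.15 pos [ 559.2  -149.49  215.43] yaw 1.274 tiltz [ 0.0022 -0.0011 -1.    ] F [ 5.3 -0.5 -4.8] T [-0.24 -1.08  0.02] open_mm 46.05 q [-0.32  0.45  1.53 -0.    1.16 -1.6 ]
delta cm [0.022 0.002 0.023] rotvec [-0.0004  0.0024 -0.    ]
```

View pics/c20.png

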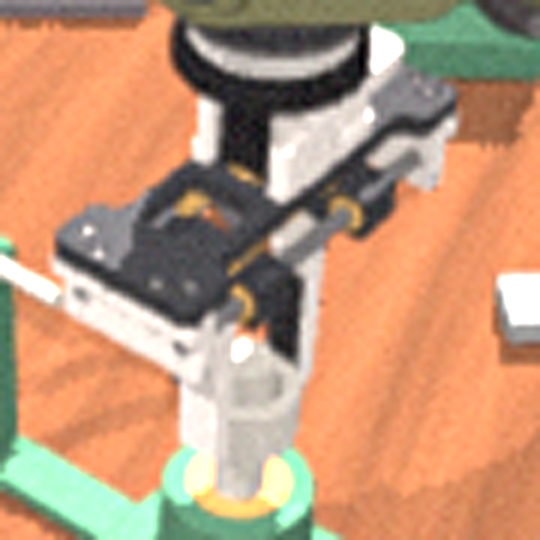

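View pics/top7.png

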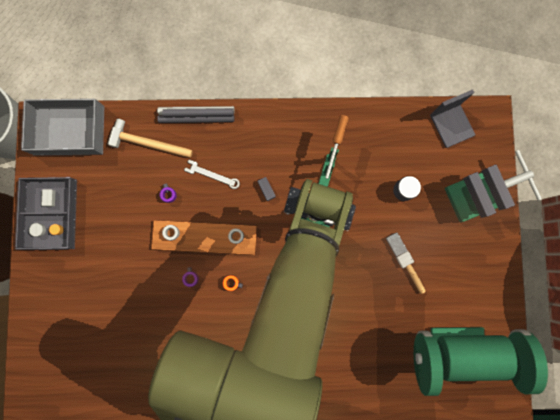

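View pics/side7.png

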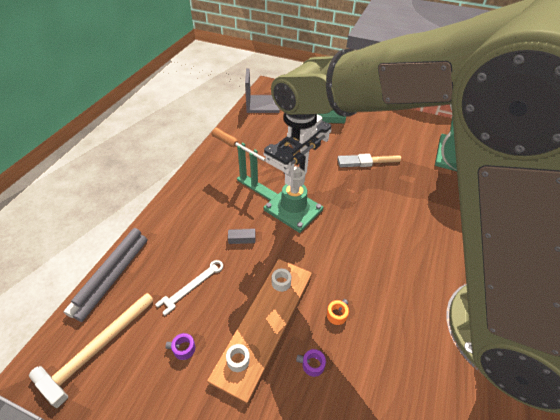

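```bash
python3 -c "
from rig import bot,hand_in
print(hand_in())
o=bot.get_obs();print(o['time'],o['tool_pos'],o['wrist_force'],o['opening']*94)"
```

```text
the job is handed in; nothing more can be done
None
the job is handed in; nothing more can be done
```

I gripped the shaft on its flat, turned the flat to face the hex driver, and lowered the collar over it. I handed in with the collar held half-way down the flat and its screw bearing on it. No verdict came back, and the last readings below are from just before hand-in.

- **Flat:** The jaws closed to 20.1 mm on the flat and 19.8 mm after the turn, where the round would read about 25 mm. I turned it from yaw +1.08 to −0.296 rad, against a driver direction of about −0.297 rad. Single sightings of the driver ranged from −0.285 to −0.319 rad.
- **Collar:** It was the middle ring on the rack, the only one with a dark screw head, and its point showed in the bore. I gripped it from two angles to centre it, then lowered it with no sign of contact beyond its own weight (about 2 N).
- **Last readings (20.15 s):** The collar's mid-height is 127.7 mm, tilted about 0.002 rad. The screw bears on the flat with about 5 N sideways, and the grip reads 46 mm.
- **Bench:** In the last pictures both plain rings, the look-alikes and the other loose items are in place.

Three checks disagreed or were unclear:

- **Shaft axis:** The jaws and the cameras differed by about 2.5 mm in y. I used the jaws' value.
- **Contact point:** The screw touched the flat about 1.9 mm off centre, where 1.5 mm was expected.
- **Downward force:** The vertical reading at the end was about 4.8 N, some 2–3 N more than the collar's weight, with the screw bearing on the flat.

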